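# Kit three brass sleeves and clip in the job plate

### The arm

A 7-joint arm with a two-finger parallel gripper is mounted at the origin on the work surface. World frame = base frame: x ahead of the robot, y to its left, z up, the work surface at z = 0. Lengths are in mm, angles in rad, forces in N, time in s.
With the tool pointing down it reaches from about 350 to 900 mm from the base axis. Payload 8.1 kg.
Tool frame: the origin (TCP) lies at the very end of the fingers, on their centre line; the grasp point (between the pads) lies 19 mm behind it; z points along the fingers, y is the line along which they close (so a half turn about z gives the same grasp; the last joint's range is limited). The gripper opens to 85 mm and grips with 20 to 120 N. Pads are 22 mm wide; open, the fingers measure 114 mm over their backs; the gripper's body (76 mm by 85 mm) begins 54 mm behind the grasp point. The pads swing forward as they close: fully open they stand 13 mm farther back than shut.
Start: joints at [-1.366, 0.434, 0.025, 1.573, -0.012, 1.134, -0.075], TCP at [189.379, 595.632, 231.323] pointing down, gripper open.
Joint ranges: [-2.62, 2.62], [-0.44, 2.09], [-1.27, 1.32], [0.08, 2.57], [-1.32, 4.46], [0.12, 2], [-2.74, 2.74]. Speed limits (rad/s): [2.22, 2.22, 3.01, 3.01, 3.14, 3.14, 3.14].

### API

Orientations are given as [roll, pitch, yaw] about the fixed x, y, z axes, in that order (R = Rz(yaw) Ry(pitch) Rx(roll)).
In Python, from rig import telemetry, imaging, ticket, finder gives the robot as it stands.
- The arm moves only by the tool drive_tool, never from a script. Its argument "moves" is a list of rows, each a list of 2 entries, a list of its own where there are three numbers: the shift along the tool's x, y, z in cm, then the turn about the tool's z in degrees. In form: [[[tx, ty, tz], turn], ...]. A call has exactly 8 rows; each row shifts and turns the commanded pose from where the row before left it, along the tool's axes as they then stand; what a row does not reach is not made up. A row lasts 1/12 s, in which the tool goes at most 41.7 mm and 7.16 degrees, less where a joint would pass 70% of its speed; a pose out of reach is approached as far as the arm can. A call with a gripper value outside its range is refused whole. "claw" is the finger opening in cm, from 0 to 8.54, set as the call begins (left out, the last holds). The fingers move at their own pace and stop on an object; "squeeze" is the grip in N (left out, the last holds). Time passes only in rows, so rows that do not move let the fingers close, or fill a call up. It gives the time, the measured TCP pose, the force, the opening and the grip force at its end, in the units of the state.
- telemetry.read_state(): the state, without advancing time (a new reading comes with each control period).
- imaging.get_image(name): name is "side" or "top" or "wrist"; returns the picture (400x640x3 uint8, blue, green, red); there is no depth.
- imaging.camera_params(name): a dict with "mtx" (3x3 intrinsics, pixels), "dist_coeffs" ([k1, k2, p1, p2, k3] as OpenCV has them; the pictures are not rectified), "R" (3x3) and "t" (3): a world point X has camera coordinates R X + t. Camera axes: x right, y down, z forward; pixel columns grow to the right and rows downward; lengths in mm; the calibration is good to about 2 mm. A picture is of the moment at which its call begins: read the wrist's pose just before it. camera_params takes no time and is no camera call; for the wrist camera it gives the pose at the moment of the call.
- ticket.job_done(): hands the job in; it is judged then, once.
Trained networks look in the newest picture that a camera, given by its name, has taken for a name from the list of things; names that differ only in an ending like _2 or _b are one class to them, and where a whole thing is asked for, a point or a joint stands for the part that bears it (a point fixed in the world has none). Each returns a list of dicts, best first, with "confidence" (0 to 1); they miss things now and then, are a little off and sometimes report something else, mostly with a low value. They report only what shows in the picture. A call takes as long as a camera call. They do not tell look-alikes from the thing itself.
- finder.silhouettes(camera, name): "pixels" (400x640 bool, what is visible of it) and "position" ([column, row] as shares, 0 to 1, of the picture: columns of its width, rows of its height, amid what is visible of it).
- finder.mark_of(camera, name): "position" ([column, row] as shares, 0 to 1, of the picture: columns of its width, rows of its height: a listed point, or the origin of a listed thing).
The state is a dict: "t": time; "q": joint angles; "joint_vel": joint speeds; "tau": joint torques, N m; "tcp_pos": TCP position; "orientation": TCP orientation; "force": force on the tool from outside, world axes, zero at the start; "wrist_torque": the same for the moment, N m; "opening": finger opening in mm; "grasp_force": force on a finger pad.
Only numpy, scipy, OpenCV 4.12 (cv2) and the standard library are available. Lean on these libraries where they do the work, as an engineer would, in place of code of your own. Each camera call takes 0.05 s, during which the arm holds its last target. There are 200 camera calls.

### The job

Make up the sleeve kit: stand each of the three round brass sleeves upright on the floor of the tray that matches it by size (the smallest in the smallest tray, the middle one in the middle tray, the largest in the largest). When all three are in, take the job plate out of its wooden stand and press its thin lower edge down into the sprung clip, centred and upright, until it is fully home, to mark the kit complete. Leave the hexagonal coupling and the waisted knob where they stand.

Things in the scene. Friction and masses are not known exactly. Their poses are not given: they have to be found in the camera images.
- sleeve_small: the small of three plain round brass tubes (sleeves), outside diameter 26 mm, wall 4 mm, 50 mm tall, standing upright on the bench; origin: centre of its underside, z along the tube
- sleeve_medium: the medium of three plain round brass tubes (sleeves), outside diameter 36 mm, wall 4 mm, 50 mm tall, standing upright on the bench; origin: centre of its underside, z along the tube
- sleeve_large: the large of three plain round brass tubes (sleeves), outside diameter 46 mm, wall 4 mm, 50 mm tall, standing upright on the bench; origin: centre of its underside, z along the tube
- tray_small: the small of three open square black plastic trays fixed on the bench, 56 mm square outside and 50 mm inside, walls 3 mm thick and 18 mm high, floor 3 mm thick; origin: centre of its underside, x and y along its sides
- tray_medium: the medium of three open square black plastic trays fixed on the bench, 72 mm square outside and 66 mm inside, walls 3 mm thick and 18 mm high, floor 3 mm thick; origin: centre of its underside, x and y along its sides
- tray_large: the large of three open square black plastic trays fixed on the bench, 88 mm square outside and 82 mm inside, walls 3 mm thick and 18 mm high, floor 3 mm thick; origin: centre of its underside, x and y along its sides
- plate: loose upright aluminium job plate in the slot of a wooden stand (70 x 60 mm, 30 high, slot floor 6 mm above the bench): 78 mm tall, 60 long along its x, blade 5 thick along y (3 in the lowest 4 mm); black grip rail 12 mm thick along y, 56 to 78 mm above the lower edge; 60 g. Lift 30 mm to clear the stand. Origin: middle of its lower edge, z up
- clip: grey edge clip, fixed, 70 x 70 mm; two steel jaws 50 mm long along its x meet at y = 0 and flare from 20 mm height to a mouth 19 mm wide at 40 mm; they part sideways (2 N each plus 0.5 N/mm, 10 mm at most) as a blade is pressed down with 10 to 15 N, then hold it. Plate home: its lower edge on the clip floor, 5 mm above the bench; either way round. Origin: centre of underside, z up
- hex_coupling: bystander: solid brass hexagonal coupling, 36 mm across flats, 50 mm tall, standing among the sleeves; origin: centre of its underside
- knob_part: bystander: waisted brass knob, 36 mm wide foot, 14 mm neck, 30 mm head, 50 mm tall, standing among the sleeves; origin: centre of its underside. (A low steel nut and washer, 12 mm and 5 mm high, also lie there.)
Things that resemble listed ones, but are neither listed nor needed, are in the scene too. What is shaped like the sleeve_small but green or white is not meant. What is shaped like the tray_medium but purple is not meant.

How it is judged:
By the outcome, as a careful person would: the job done as asked, in the order asked, and still so for the second after the job is handed in, with the robot touching nothing.
It also fails if it takes over 120 s, if anything falls off the work surface, if the arm or the gripper's body presses on something with over 40 N, if the wrist force passes 120 N, or if a joint passes its speed limit or range.

## Working session

There is one attempt and no reset: what is moved stays moved. The work goes in short steps, Python scripts to look and compute and a tool call to move; the robot and the scene stay as the last step left them, time stands still between calls to the robot, and variables do not carry over. Pictures are saved under pics/ and viewed, at most 14 in all, crops included, and the job is handed in when it is done.

Besides the shell and the picture viewer there is one more tool, called after ">>>" in YAML: its name, and indented under it one key for each argument. drive_tool: Moves the arm, as the interface text tells. Its arguments: {"type":"object","properties":{"moves":{"type":"array"},"claw":{"type":"number"},"squeeze":{"type":"number"}},"required":["moves"]}

```bash
ls; mkdir -p pics; python3 - <<'E'
from rig import telemetry, imaging
import cv2
s=telemetry.read_state();print(s['t'],s['tcp_pos'],s['orientation'])
for n in("top","side"):
    cv2.imwrite(f"pics/{n}0.png",imaging.get_image(n)); p=imaging.camera_params(n); print(n,p)
E
```

```text
pics
0.0 [189.22004014 595.11761713 230.50244488] [-3.13995579e+00  1.26860597e-04  2.83376559e+00]
top {'mtx': array([[372.70720302,   0.        , 318.44837387],
       [  0.        , 372.70720302, 185.33772729],
       [  0.        ,   0.        ,   1.        ]]), 'dist_coeffs': array([-0.08974957,  0.        ,  0.        ,  0.        ,  0.        ]), 'R': array([[-0.01912841, -0.99965121, -0.01820886],
       [-0.9962286 ,  0.02059822, -0.08428696],
       [ 0.08463264,  0.01652791, -0.99627514]]), 't': array([ -7.73078063, 469.01495934, 963.84803988])}
side {'mtx': array([[434.49190975,   0.        , 327.53389978],
       [  0.        , 434.49190975, 192.63025895],
       [  0.        ,   0.        ,   1.        ]]), 'dist_coeffs': array([-0.01947584,  0.        ,  0.        ,  0.        ,  0.        ]), 'R': array([[ 0.98591322, -0.16640939, -0.0168239 ],
       [-0.10691939, -0.54969705, -0.82849345],
       [ 0.12862104,  0.81862144, -0.55974598]]), 't': array([-471.94814694,   46.78481937, 1135.56226187])}
```

View pics/top0.png

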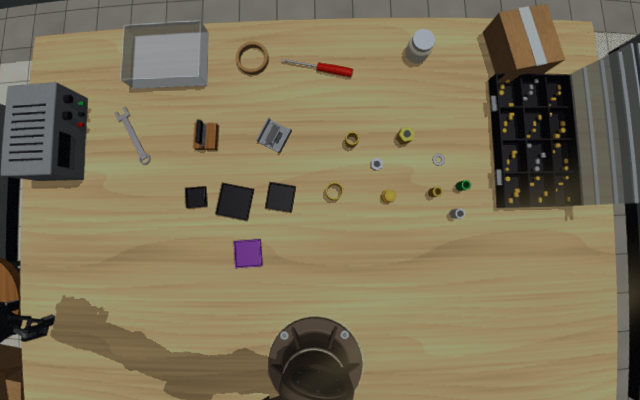

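View pics/side0.png

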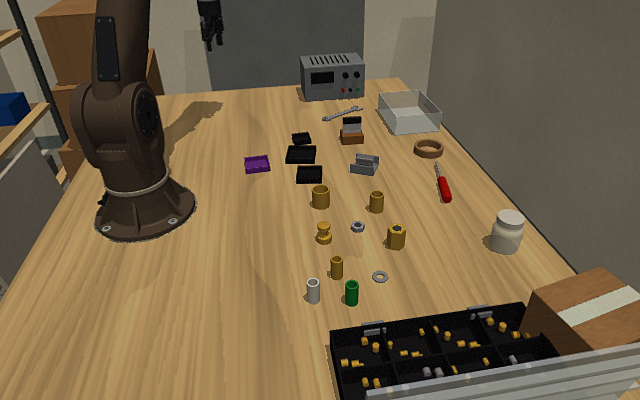

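```bash
cat > h.py <<'E'
from rig import telemetry, imaging, ticket, finder
import cv2, numpy as np
def ray(cam,px):
    p=imaging.camera_params(cam) if isinstance(cam,str) else cam
    u=cv2.undistortPoints(np.array([[px]],float),p['mtx'],p['dist_coeffs'])[0,0]
    R=np.array(p['R']);t=np.array(p['t'])
    return -R.T@t, R.T@np.array([u[0],u[1],1.])
def at(cam,px,z):
    c,d=ray(cam,px); return c+d*(z-c[2])/d[2]
def proj(cam,X):
    p=imaging.camera_params(cam) if isinstance(cam,str) else cam
    return cv2.projectPoints(np.array(X,float).reshape(-1,3),cv2.Rodrigues(np.array(p['R']))[0],np.array(p['t']),p['mtx'],p['dist_coeffs'])[0][:,0]
E
python3 - <<'E'
from h import *
names="sleeve_small sleeve_medium sleeve_large tray_small tray_medium tray_large plate clip hex_coupling knob_part".split()
for c in("top","side"):
  imaging.get_image(c)
  for n in names:
    for d in finder.mark_of(c,n)[:4]:
      px=np.array(d['position'])*[640,400]
      print(c,n,round(d['confidence'],2),px.round(),at(c,px,6 if n=='plate' else 0).round())
E
```

```text
top sleeve_small 0.64 [458. 183.] [ 468. -394.    0.]
top sleeve_small 0.47 [452. 214.] [ 386. -374.    0.]
top sleeve_small 0.46 [431. 196.] [ 436. -320.    0.]
top sleeve_medium 0.71 [351. 141.] [ 590. -107.    0.]
top sleeve_large 0.57 [333. 190.] [457. -56.   0.]
top tray_small 0.63 [198. 198.] [443. 313.   0.]
top tray_small 0.34 [334. 193.] [448. -57.   0.]
top tray_medium 0.7 [281. 198.] [440.  84.   0.]
top tray_medium 0.61 [353. 138.] [ 597. -113.    0.]
top tray_medium 0.56 [252. 255.] [287. 165.   0.]
top tray_large 0.8 [238. 208.] [414. 203.   0.]
top tray_large 0.71 [210. 137.] [610. 281.   0.]
top plate 0.58 [211. 138.] [607. 275.   6.]
top clip 0.84 [273. 136.] [608. 106.   0.]
top hex_coupling 0.54 [405. 135.] [ 603. -256.    0.]
top knob_part 0.58 [388. 197.] [ 436. -202.    0.]
side sleeve_small 0.81 [313. 301.] [ 385. -386.    0.]
side sleeve_small 0.58 [338. 277.] [ 445. -329.    0.]
side sleeve_small 0.58 [349. 302.] [ 455. -399.    0.]
side sleeve_medium 0.79 [375. 209.] [ 586. -105.    0.]
side sleeve_large 0.82 [323. 205.] [456. -63.   0.]
side sleeve_large 0.53 [351. 141.] [604. 280.   0.]
side tray_small 0.69 [304. 140.] [451. 317.   0.]
side tray_medium 0.66 [310. 176.] [443.  87.   0.]
side tray_medium 0.59 [257. 166.] [292. 178.   0.]
side tray_large 0.98 [301. 155.] [431. 215.   0.]
side plate 0.82 [353. 141.] [609. 264.   6.]
side clip 0.57 [363. 168.] [603. 103.   0.]
side hex_coupling 0.95 [397. 246.] [ 598. -257.    0.]
side knob_part 0.55 [324. 243.] [ 434. -214.    0.]
```

Candidates: the brass tube at top (435,192) / side (337,268) is sleeve_small; green (463,185) and white (458,213) tubes are not. Medium sleeve is top (351,140); hex (405,135) and knob (388,197) are bystanders. Large sleeve is (333,191); the wooden ring (252,57) is not. Trays are black at (196,197), (281,197) and (235,201); purple (248,253) is not. Next I fit the models to the masks in both views.

```bash
cat > fit.py <<'E'
from h import *
from scipy.optimize import minimize
def box(a,b,z0,z1): return np.array([[x,y,z] for x in(-a,a) for y in(-b,b) for z in(z0,z1)],float)
def cyl(r,h):
    t=np.linspace(0,2*np.pi,40); return np.array([[r*np.cos(k),r*np.sin(k),z] for z in(0,h) for k in t])
M={'sleeve_small':(cyl(13,50),440,-325),'sleeve_medium':(cyl(18,50),588,-106),'sleeve_large':(cyl(23,50),456,-59),
'tray_small':(box(28,28,0,18),447,315),'tray_medium':(box(36,36,0,18),441,85),'tray_large':(box(44,44,0,18),422,209)}
def mask(c,n,x,y):
    px=proj(c,M[n][0]+[x,y,0]).mean(0); best=None
    for d in finder.silhouettes(c,n):
        e=np.linalg.norm(np.array(d['position'])*[640,400]-px)
        if e<14 and (best is None or e<best[0]): best=(e,d['pixels'])
    return None if best is None else best[1].astype(np.uint8)
def hull(P,n,v):
    c,s=np.cos(v[2]),np.sin(v[2]);X=M[n][0]@np.array([[c,s,0],[-s,c,0],[0,0,1]])+[v[0],v[1],0]
    return cv2.convexHull(proj(P,X).astype(np.float32))
def cost(v,n,obs):
    e=0
    for P,m,(x0,y0) in obs:
        h=(hull(P,n,v)-[x0,y0]+.5)*4-.5
        r=np.zeros((m.shape[0],m.shape[1]),np.uint8); cv2.fillConvexPoly(r,np.round(h*16).astype(np.int32),1,shift=4)
        e+=(r!=m).sum()/m.sum()
    return e
if __name__=="__main__":
    for c in("top","side"): imaging.get_image(c)
    vis={c:cv2.resize(imaging.get_image(c),None,fx=4,fy=4,interpolation=cv2.INTER_CUBIC) for c in("top","side")}
    for n,(X,x,y) in M.items():
        obs=[]
        for c in("top","side"):
            m=mask(c,n,x,y)
            if m is None: print('no',c,n);continue
            P=imaging.camera_params(c);q=proj(c,X+[x,y,0]).mean(0).astype(int)-32
            m4=cv2.resize(m[max(q[1],0):q[1]+64,q[0]:q[0]+64],None,fx=4,fy=4,interpolation=cv2.INTER_NEAREST)
            obs.append((P,m4,q))
        best=min((minimize(cost,[x,y,a],args=(n,obs),method='Nelder-Mead',options=dict(initial_simplex=[[x,y,a],[x+12,y,a],[x,y+12,a],[x,y,a+.3]])) for a in(0.,.3,-.3)),key=lambda r:r.fun)
        print(n,best.x.round(2),round(best.fun,3))
        for P,c in((imaging.camera_params(c),c) for c in("top","side")):
            cv2.polylines(vis[c],[np.round((hull(P,n,best.x)+.5)*4).astype(np.int32)],True,(0,0,255),1)
    cv2.imwrite('pics/fit.png',vis['top'][640:640+440,4*300:4*300+800][:600])
    cv2.imwrite('pics/fit2.png',vis['top'][440:1040,4*170:4*170+600])
E
python3 fit.py
```

```text
sleeve_small [ 4.4391e+02 -3.2241e+02 -4.0000e-02] 0.227
sleeve_medium [ 5.8800e+02 -1.0602e+02  2.9000e-01] 0.42
no top sleeve_large
sleeve_large [ 4.4997e+02 -5.5230e+01  2.6000e-01] 0.138
tray_small [ 4.4559e+02  3.1474e+02 -7.0000e-02] 0.91
no side tray_medium
tray_medium [ 4.4068e+02  8.5930e+01 -1.8000e-01] 0.063
tray_large [ 4.298e+02  2.089e+02 -2.100e-01] 0.094
```

View pics/fit.png

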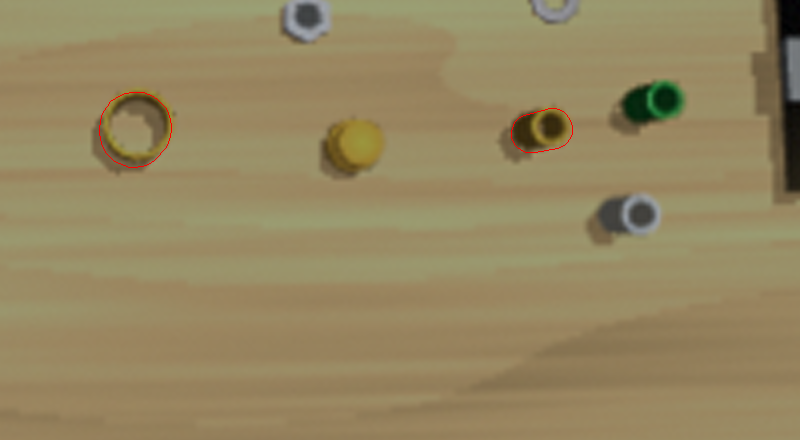

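View pics/fit2.png

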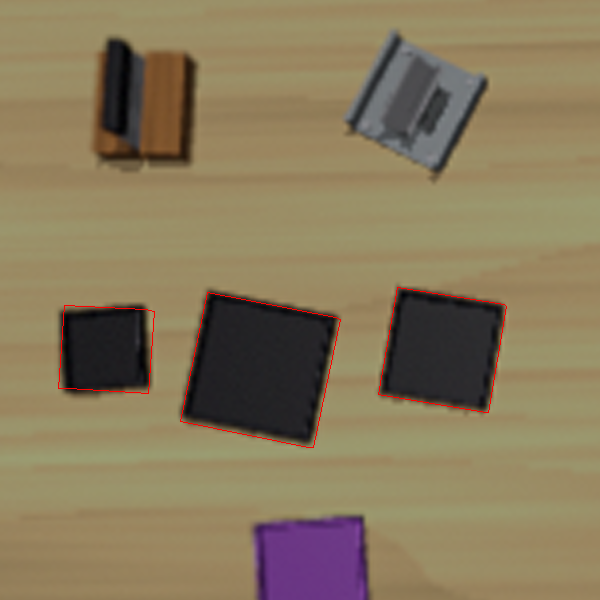

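Overlays sit well on the small and large sleeves and on the trays (the small tray's true centre is about 2–3 mm to the left of its fit, so y≈317). The pick is the brass tube. I'll work at yaw 90°, fingers closing along world X.

>>> drive_tool:
  moves:
    - [[-3.8, -1.3, 0], 0]
    - [[-3.8, -1.3, 0], 0]
    - [[-3.8, -1.3, 0], 0]
    - [[-3.8, -1.3, 0], 0]
    - [[-3.8, -1.3, 0], 0]
    - [[-3.8, -1.3, 0], 0]
    - [[-3.8, -1.3, 0], 0]
    - [[-3.8, -1.3, 0], 0]
  claw: 8.5
  squeeze: 40

```text
t: 2.67
tcp_pos: [448.9, 403.0, 231.6]
orientation: [3.141, 0.0, 2.834]
force: [0.9, 0.4, 0.4]
opening: 85.0
grasp_force: 0.0
```

>>> drive_tool:
  moves:
    - [[0, 0, 0], 7.1]
    - [[0, 0, 0], 7.1]
    - [[0, 0, 0], 7.1]
    - [[0, 0, 0], 7.1]
    - [[0, 0, 0], 7.1]
    - [[0, 0, 0], 7.1]
    - [[0, 0, 0], 7.1]
    - [[0, 0, 0], 7.1]

```text
t: 3.33
tcp_pos: [447.5, 404.4, 231.4]
orientation: [3.142, -0.0, 1.836]
force: [0.4, 0.5, -0.1]
opening: 85.2
grasp_force: 0.0
```

```bash
cat > go.py <<'E'
import sys; from h import *
# usage: go.py x y z yawdeg -> remaining shift in tool axes (cm) and turn (deg)
s=telemetry.read_state(); x,y,z,w=map(float,sys.argv[1:5]); p=s['tcp_pos']; o=s['orientation']
d=np.array([x,y,z])-p
def sh(a): c,q=np.cos(a),np.sin(a); return np.array([d[0]*c+d[1]*q,d[0]*q-d[1]*c,-d[2]])/10
t=(np.degrees(o[2])-w+90)%180-90
print('t',s['t'],'tcp',p.round(1),'rpy',np.degrees(o).round(1),'q7',round(s['q'][6],2),'op',round(s['opening'],1),'F',s['force'].round(1),s['grasp_force'])
print('shift now',sh(o[2]).round(2),'turn',t.round(1),'shift after turn',sh(o[2]-np.radians(t)).round(2))
E
python3 go.py 452 -57 100 90
```

```text
t 3.3333 tcp [447.5 404.4 231.4] rpy [180.   -0.  105.2] q7 -0.42 op 85.2 F [ 0.4  0.5 -0.1] 0.0
shift now [-44.65 -11.68  13.14] turn 15.2 shift after turn [-46.14   0.45  13.14]
```

>>> drive_tool:
  moves:
    - [[0, 0, 0], 5.1]
    - [[0, 0, 0], 5.1]
    - [[0, 0, 0], 5.0]
    - [[-4, 0, 0], 0]
    - [[-4, 0, 0], 0]
    - [[-4, 0, 0], 0]
    - [[-4, 0, 0], 0]
    - [[-4, 0, 0], 0]

```text
t: 4.0
tcp_pos: [448.5, 202.7, 231.4]
orientation: [3.141, -0.0, 1.577]
force: [1.0, -1.0, 0.1]
opening: 85.2
grasp_force: 0.0
```

>>> drive_tool:
  moves:
    - [[-3.8, 0, 1.5], 0]
    - [[-3.8, 0, 1.5], 0]
    - [[-3.8, 0, 1.5], 0]
    - [[-3.8, 0, 1.5], 0]
    - [[-3.8, 0, 1.5], 0]
    - [[-3.8, 0.2, 1.5], 0]
    - [[-3.3, 0.2, 1.5], 0]
    - [[0, 0, 0.5], 0]

```text
t: 4.67
tcp_pos: [453.7, -63.6, 120.4]
orientation: [-3.141, 0.003, 1.568]
force: [-0.5, -0.5, 0.1]
opening: 85.0
grasp_force: 0.0
```

```bash
cat > wr.py <<'E'
import sys; from h import *
# refine: fit top rim (z=top) of a named sleeve in wrist image
n=sys.argv[1]; P=imaging.camera_params('wrist'); im=imaging.get_image('wrist'); cv2.imwrite(f'pics/{sys.argv[2]}.png',im)
for d in finder.silhouettes('wrist',n)[:3]:
    m=d['pixels'].astype(np.uint8); print(round(d['confidence'],2),(np.array(d['position'])*[640,400]).round(),'area',m.sum())
    c,_=cv2.findContours(m,0,1); c=max(c,key=cv2.contourArea)
    W=np.array([at(P,q,float(sys.argv[3]))[:2] for q in c[:,0].astype(float)],np.float32)
    print('  circle',cv2.minEnclosingCircle(W),'rect',cv2.minAreaRect(W))
for d in finder.mark_of('wrist',n)[:3]: print(round(d['confidence'],2),at(P,np.array(d['position'])*[640,400],0).round(1))
E
python3 go.py 452 -57 25 90; python3 wr.py sleeve_large w1 50
```

```text
t 4.6667 tcp [453.7 -63.6 120.4] rpy [-180.     0.2   89.9] q7 0.29 op 85.0 F [-0.5 -0.5  0.1] 0.0
shift now [ 0.65 -0.17  9.54] turn -0.1 shift after turn [ 0.66 -0.17  9.54]
0.73 [318. 212.] area 2666
  circle ((452.07244873046875, -53.23275375366211), 27.28742790222168) rect ((454.2398986816406, -54.141578674316406), (53.50802230834961, 44.21715545654297), 72.5302505493164)
0.15 [535.  16.] area 3280
  circle ((574.1824951171875, 60.98002624511719), 35.14213943481445) rect ((574.23974609375, 58.56549072265625), (66.88813781738281, 26.614643096923828), 0.5874346494674683)
0.92 [450.1 -58.2   0. ]
```

View pics/w1.png

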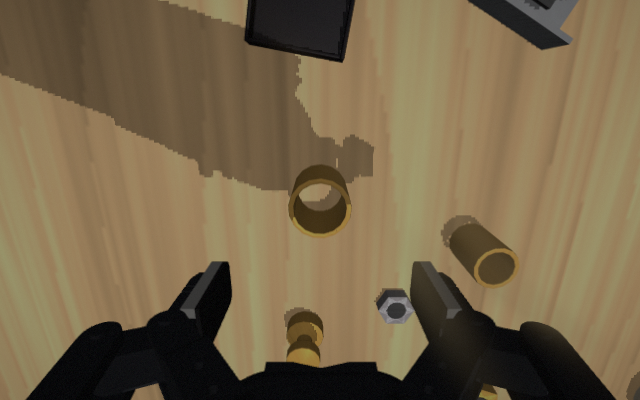

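The wrist view shows the large sleeve's rim centred at (320,207), the medium sleeve's rim at (496,267), the nut at (396,306) and the knob at (304,340).

```bash
python3 - <<'E'
from h import *
for p in((320,207),(496,267)): print(at('wrist',p,50).round(1))
E
```

```text
[453.7 -50.   50. ]
[588.5 -98.1  50. ]
```

```bash
python3 go.py 453 -54 24 90
```

```text
t 4.8167 tcp [454.3 -56.5 121.2] rpy [-180.    -0.    90.3] q7 0.28 op 84.9 F [-0.6  0.6 -0.8] 0.0
shift now [ 0.25 -0.13  9.72] turn 0.3 shift after turn [ 0.25 -0.13  9.72]
```

>>> drive_tool:
  moves:
    - [[0.2, -0.1, 3], 0]
    - [[0, 0, 3], 0]
    - [[0, 0, 2.2], 0]
    - [[0, 0, 1], 0]
    - [[0, 0, 0.5], 0]
    - [[0, 0, 0], 0]
    - [[0, 0, 0], 0]
    - [[0, 0, 0], 0]

```text
t: 5.48
tcp_pos: [454.5, -54.3, 25.5]
orientation: [3.139, -0.0, 1.578]
force: [0.0, 0.3, 0.4]
opening: 85.3
grasp_force: 0.0
```

>>> drive_tool:
  moves:
    - [[0, 0, 0], 0]
    - [[0, 0, 0], 0]
    - [[0, 0, 0], 0]
    - [[0, 0, 0], 0]
    - [[0, 0, 0], 0]
    - [[0, 0, 0], 0]
    - [[0, 0, 0], 0]
    - [[0, 0, 0], 0]
  claw: 3.5

```text
t: 6.15
tcp_pos: [453.7, -54.5, 25.0]
orientation: [3.141, -0.001, 1.577]
force: [-2.3, 0.7, 11.5]
opening: 45.4
grasp_force: 39.0
```

>>> drive_tool:
  moves:
    - [[0, 0, -2], 0]
    - [[0, 0, -3], 0]
    - [[0.5, 0, -2], 0]
    - [[2, -0.4, 0], 0]
    - [[3.5, -0.4, 0], 0]
    - [[3.5, -0.4, 0], 0]
    - [[3.5, -0.4, 0], 0]
    - [[3.5, -0.4, 0], 0]

```text
t: 6.82
tcp_pos: [431.8, 111.7, 94.5]
orientation: [3.142, -0.0, 1.576]
force: [0.0, 0.6, -0.8]
opening: 45.1
grasp_force: 42.0
```

>>> drive_tool:
  moves:
    - [[3.5, -0.4, 0], 0]
    - [[3.5, 0, 0], 0]
    - [[2, 0, 0], 0]
    - [[0.8, 0, 0], 0]
    - [[0, 0, 0], 0]
    - [[0, 0, 2], 0]
    - [[0, 0, 1], 0]
    - [[0, 0, 0], 0]

```text
t: 7.48
tcp_pos: [426.5, 205.9, 62.6]
orientation: [-3.138, 0.003, 1.575]
force: [-0.9, -1.2, -1.1]
opening: 45.1
grasp_force: 41.9
```

```bash
python3 go.py 430 209 29 90;  python3 -c "
from h import *
cv2.imwrite('pics/w2.png',imaging.get_image('wrist'))
for c in ('top',):
  imaging.get_image(c)
  for d in finder.mark_of(c,'sleeve_large')[:2]: print(d['confidence'],at(c,np.array(d['position'])*[640,400],40))"
```

```text
t 7.4833 tcp [426.5 205.9  62.6] rpy [-1.798e+02  1.000e-01  9.020e+01] q7 -0.21 op 45.1 F [-0.9 -1.2 -1.1] 41.93011147901416
shift now [0.31 0.35 3.36] turn 0.2 shift after turn [0.31 0.35 3.36]
```

View pics/w2.png

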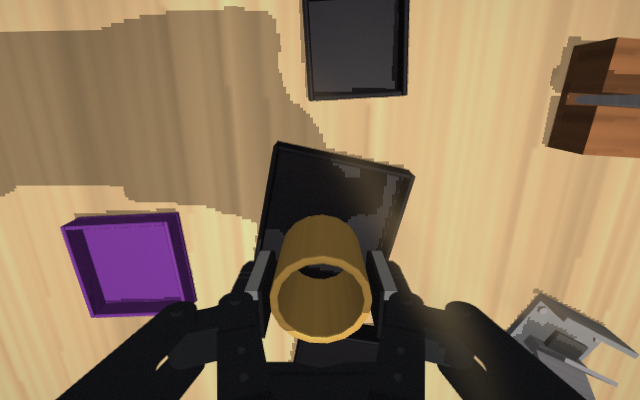

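The held sleeve is at (320,300), over the large tray (335,200) and inside its walls; I lower it.

>>> drive_tool:
  moves:
    - [[0.2, 0.3, 1.5], 0]
    - [[0, 0, 1], 0]
    - [[0, 0, 0.5], 0]
    - [[0, 0, 0.3], 0]
    - [[0, 0, 0.1], 0]
    - [[0, 0, 0], 0]
    - [[0, 0, 0], 0]
    - [[0, 0, 0], 0]

```text
t: 8.3
tcp_pos: [431.0, 210.4, 30.7]
orientation: [3.141, -0.0, 1.577]
force: [-0.4, -0.5, -2.7]
opening: 45.2
grasp_force: 42.0
```

>>> drive_tool:
  moves:
    - [[0, 0, 0], 0]
    - [[0, 0, 0], 0]
    - [[0, 0, 0], 0]
    - [[0, 0, 0], 0]
    - [[0, 0, 0], 0]
    - [[0, 0, 0], 0]
    - [[0, 0, 0], 0]
    - [[0, 0, 0], 0]
  claw: 6.8

```text
t: 8.97
tcp_pos: [430.8, 210.3, 30.3]
orientation: [3.142, 0.0, 1.577]
force: [0.3, -0.1, -0.8]
opening: 67.6
grasp_force: 0.0
```

>>> drive_tool:
  moves:
    - [[0, 0, -2], 0]
    - [[0, 0, -3], 0]
    - [[0, 0, -3], 0]
    - [[-2, 0.5, -2], 0]
    - [[-3.5, 1.5, -1], 0]
    - [[-3.5, 2, 0], 0]
    - [[-3.5, 2, 0], 0]
    - [[-3.5, 2, 0], 0]

```text
t: 9.63
tcp_pos: [512.5, 49.5, 140.8]
orientation: [3.141, -0.001, 1.578]
force: [0.3, 0.3, 0.2]
opening: 68.1
grasp_force: 0.0
```

```bash
python3 go.py 588 -103 110 90
```

```text
t 9.6333 tcp [512.5  49.5 140.8] rpy [179.9  -0.   90.4] q7 0.09 op 68.1 F [0.3 0.3 0.2] 0.0
shift now [-15.3    7.44   3.08] turn 0.4 shift after turn [-15.25   7.55   3.08]
```

>>> drive_tool:
  moves:
    - [[-3.3, 1.7, 0.6], 0]
    - [[-3.3, 1.7, 0.6], 0]
    - [[-3.3, 1.7, 0.6], 0]
    - [[-3, 1.6, 0.6], 0]
    - [[-1.7, 0.8, 0.6], 0]
    - [[0, 0, 0], 0]
    - [[0, 0, 0], 0]
    - [[0, 0, 0], 0]
  claw: 8.0

```text
t: 10.3
tcp_pos: [587.3, -93.7, 110.1]
orientation: [-3.141, -0.001, 1.578]
force: [0.5, 0.6, 0.5]
opening: 79.9
grasp_force: 0.0
```

```bash
python3 go.py 588 -103 24 90; python3 wr.py sleeve_medium w3 50;python3 -c "
from h import *
imaging.get_image('side')
for n in ('sleeve_large','tray_large'):
  for d in finder.mark_of('side',n)[:2]: print(n,d['confidence'],at('side',np.array(d['position'])*[640,400],3))"
```

```text
t 10.3 tcp [587.3 -93.7 110.1] rpy [-180.    -0.    90.4] q7 0.41 op 79.9 F [0.5 0.6 0.5] 0.0
shift now [-0.93  0.07  8.61] turn 0.4 shift after turn [-0.93  0.07  8.61]
0.85 [323. 232.] area 2521
  circle ((588.0907592773438, -99.78124237060547), 24.593826293945312) rect ((588.8123779296875, -99.853759765625), (34.887210845947266, 48.68415069580078), 0.30443432927131653)
0.84 [ 588.4 -110.5    0. ]
sleeve_large 0.8 [429.57627842 202.62131097   3.        ]
tray_large 0.91 [428.45144503 211.97082631   3.        ]
```

View pics/w3.png

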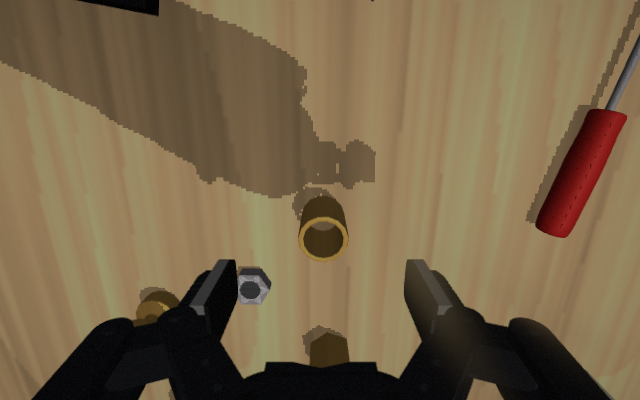

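The medium sleeve's rim is at (323,238), centred between the fingers; the nut (253,287) is clear of them. Gripping at (588,-105).

>>> drive_tool:
  moves:
    - [[-1, 0, 1.5], 0]
    - [[-0.1, 0, 3], 0]
    - [[0, 0, 2.4], 0]
    - [[0, 0, 1.2], 0]
    - [[0, 0, 0.4], 0]
    - [[0, 0, 0], 0]
    - [[0, 0, 0], 0]
    - [[0, 0, 0], 0]

```text
t: 11.27
tcp_pos: [588.8, -105.8, 26.7]
orientation: [3.139, 0.0, 1.577]
force: [-0.6, 0.2, 0.9]
opening: 79.8
grasp_force: 0.0
```

>>> drive_tool:
  moves:
    - [[0, 0, 0], 0]
    - [[0, 0, 0], 0]
    - [[0, 0, 0], 0]
    - [[0, 0, 0], 0]
    - [[0, 0, 0], 0]
    - [[0, 0, 0], 0]
    - [[0, 0, 0], 0]
    - [[0, 0, 0], 0]
  claw: 2.5

```text
t: 11.93
tcp_pos: [588.1, -105.7, 25.9]
orientation: [3.141, -0.0, 1.577]
force: [-0.5, 0.7, 5.1]
opening: 33.6
grasp_force: 39.4
```

```bash
python3 go.py 441 86 70 90
```

```text
t 11.9333 tcp [ 588.1 -105.7   25.9] rpy [180.   -0.   90.4] q7 0.49 op 33.6 F [-0.5  0.7  5.1] 39.4304381031543
shift now [ 19.27 -14.58  -4.41] turn 0.4 shift after turn [ 19.17 -14.71  -4.41]
```

```bash
python3 -c "
from h import *
cv2.imwrite('pics/w4.png',imaging.get_image('wrist')[120:400,170:490])
s=telemetry.read_state();print(s['opening'],s['force'],s['wrist_torque'])"
```

```text
33.803182837225094 [-1.46598613  0.12062987  4.70125968] [0.19861203 0.35898787 0.02598493]
```

View pics/w4.png

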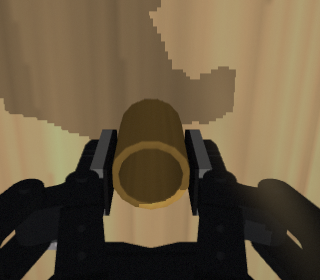

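The sleeve (150,173 in the crop) is held squarely between both pads.

>>> drive_tool:
  moves:
    - [[0, 0, -2], 0]
    - [[0, 0, -3], 0]
    - [[1, -0.7, -1.5], 0]
    - [[2.6, -2, 0], 0]
    - [[2.9, -2.2, 0], 0]
    - [[2.9, -2.2, 0], 0]
    - [[2.9, -2.2, 0], 0]
    - [[2.9, -2.2, 0], 0]

```text
t: 12.65
tcp_pos: [470.4, 46.6, 90.3]
orientation: [-3.141, -0.0, 1.577]
force: [-0.3, 1.4, -1.6]
opening: 33.5
grasp_force: 40.9
```

>>> drive_tool:
  moves:
    - [[2.6, -2, 0], 0]
    - [[1.3, -1, 0], 0]
    - [[0, -0.1, 0], 0]
    - [[0, 0, 1], 0]
    - [[0, 0, 1], 0]
    - [[0, 0, 0], 0]
    - [[0, 0, 0], 0]
    - [[0, 0, 0], 0]

```text
t: 13.32
tcp_pos: [440.9, 83.2, 70.0]
orientation: [-3.141, 0.001, 1.575]
force: [-1.1, 0.1, -2.5]
opening: 33.8
grasp_force: 40.8
```

```bash
python3 go.py 441 86 29 90;  python3 -c "
from h import *
cv2.imwrite('pics/w5.png',np.vstack([imaging.get_image('wrist')[:,60:580],cv2.resize(imaging.get_image('side')[120:200,260:364],(520,400))])[:600])"
```

```text
t 13.3167 tcp [440.9  83.2  70. ] rpy [-180.     0.    90.2] q7 0.07 op 33.8 F [-1.1  0.1 -2.5] 40.781058429856785
shift now [0.28 0.01 4.1 ] turn 0.2 shift after turn [0.28 0.01 4.1 ]
```

View pics/w5.png

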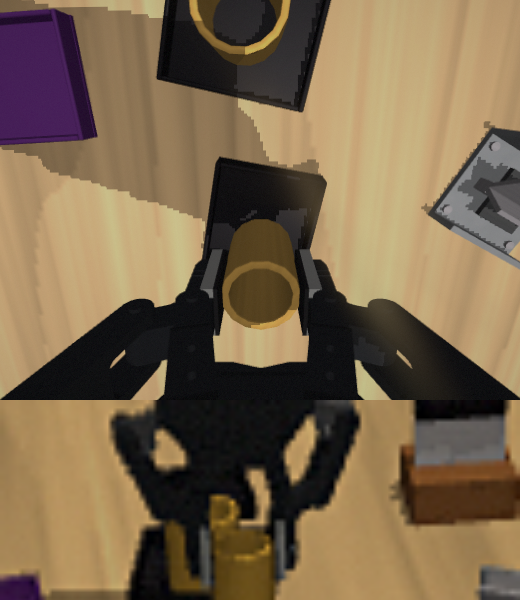

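The large sleeve stands in the large tray (240,15); the medium sleeve hangs upright over the medium tray. Lowering.

>>> drive_tool:
  moves:
    - [[0.2, 0, 2], 0]
    - [[0, 0, 1], 0]
    - [[0, 0, 0.6], 0]
    - [[0, 0, 0.3], 0]
    - [[0, 0, 0.2], 0]
    - [[0, 0, 0], 0]
    - [[0, 0, 0], 0]
    - [[0, 0, 0], 0]

```text
t: 14.08
tcp_pos: [440.8, 86.4, 29.7]
orientation: [3.141, -0.0, 1.577]
force: [0.2, -0.3, -1.4]
opening: 33.5
grasp_force: 40.9
```

>>> drive_tool:
  moves:
    - [[0, 0, 0], 0]
    - [[0, 0, 0], 0]
    - [[0, 0, 0], 0]
    - [[0, 0, 0], 0]
    - [[0, 0, 0], 0]
    - [[0, 0, 0], 0]
    - [[0, 0, 0], 0]
    - [[0, 0, 0], 0]
  claw: 5.8

```text
t: 14.75
tcp_pos: [440.6, 86.4, 29.3]
orientation: [-3.142, -0.0, 1.577]
force: [-1.2, 0.1, -0.4]
opening: 57.8
grasp_force: 0.0
```

>>> drive_tool:
  moves:
    - [[0, 0, -2], 0]
    - [[0, 0, -3], 0]
    - [[0, 0, -3], 0]
    - [[-2, 0, -1], 0]
    - [[-3.6, 0, 0], 0]
    - [[-3.8, 0, 0], 0]
    - [[-3.8, 0, 0], 0]
    - [[-3.8, 0, 0], 0]

```text
t: 15.42
tcp_pos: [441.4, -85.0, 119.6]
orientation: [3.141, -0.0, 1.578]
force: [0.6, -1.0, 0.2]
opening: 58.2
grasp_force: 0.0
```

>>> drive_tool:
  moves:
    - [[-3.8, 0, 0], 0]
    - [[-3.8, 0, 0], 0]
    - [[-3.8, 0, 0], 0]
    - [[-3.8, 0, 0], 0]
    - [[-3.8, 0, 0], 0]
    - [[-3, 0, 0], 0]
    - [[-1, 0, 0], 0]
    - [[0, 0, 0], 0]

```text
t: 16.08
tcp_pos: [442.2, -317.1, 119.4]
orientation: [-3.142, 0.002, 1.572]
force: [-0.1, 0.6, -0.0]
opening: 58.4
grasp_force: 0.0
```

```bash
python3 go.py 443 -324 24 90; python3 wr.py sleeve_small w6 50
```

```text
t 16.0833 tcp [ 442.2 -317.1  119.4] rpy [-1.80e+02  1.00e-01  9.01e+01] q7 0.89 op 58.4 F [-0.1  0.6 -0. ] 0.0
shift now [-0.69  0.08  9.54] turn 0.1 shift after turn [-0.69  0.08  9.54]
0.87 [342. 294.] area 1600
  circle ((457.74639892578125, -384.6976013183594), 26.826026916503906) rect ((459.4024658203125, -384.631591796875), (25.41109848022461, 53.467185974121094), 2.282526969909668)
0.86 [266. 269.] area 536
  circle ((396.9852294921875, -365.28955078125), 23.242523193359375) rect ((401.2071838378906, -364.953857421875), (16.275461196899414, 46.08500289916992), 3.391693115234375)
0.61 [326. 214.] area 1437
  circle ((444.20635986328125, -315.9571838378906), 19.209897994995117) rect ((443.9812316894531, -316.1575622558594), (25.023330688476562, 38.06028366088867), 7.8350830078125)
0.81 [ 388.5 -380.2    0. ]
0.8 [ 461.  -398.4    0. ]
0.79 [ 447.  -323.7    0. ]
```

View pics/w6.png

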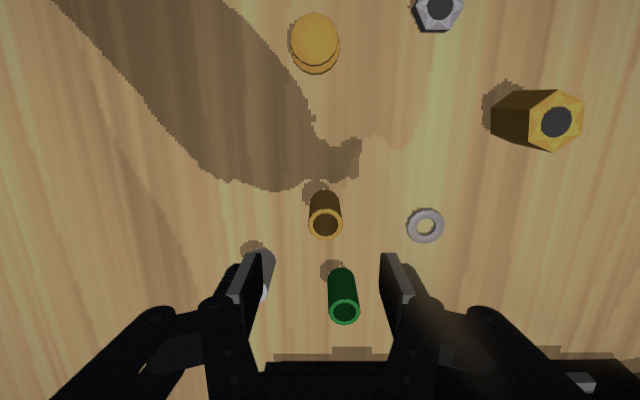

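The small brass sleeve's rim is at (325,222), central between the fingers; green (344,312) and white (262,290) stand clear. Gripping at (444,-322).

>>> drive_tool:
  moves:
    - [[-0.4, 0.2, 3], 0]
    - [[0, 0, 3], 0]
    - [[0, 0, 2], 0]
    - [[0, 0, 1], 0]
    - [[0, 0, 0.5], 0]
    - [[0, 0, 0], 0]
    - [[0, 0, 0], 0]
    - [[0, 0, 0], 0]

```text
t: 16.9
tcp_pos: [445.9, -317.8, 25.5]
orientation: [3.14, 0.001, 1.577]
force: [0.4, -0.3, 0.1]
opening: 57.9
grasp_force: 0.0
```

>>> drive_tool:
  moves:
    - [[0, 0, 0], 0]
    - [[0, 0, 0], 0]
    - [[0, 0, 0], 0]
    - [[0, 0, 0], 0]
    - [[0, 0, 0], 0]
    - [[0, 0, 0], 0]
    - [[0, 0, 0], 0]
    - [[0, 0, 0], 0]
  claw: 1.5

```text
t: 17.57
tcp_pos: [445.5, -317.9, 25.1]
orientation: [3.14, 0.0, 1.577]
force: [-1.5, 0.7, 8.3]
opening: 25.0
grasp_force: 38.8
```

>>> drive_tool:
  moves:
    - [[0, 0, -2], 0]
    - [[0, 0, -3.5], 0]
    - [[0, 0, -3.5], 0]
    - [[0.5, 0, -3], 0]
    - [[2, 0, 0], 0]
    - [[3, 0, 0], 0]
    - [[3.5, 0, 0], 0]
    - [[3.5, 0, 0], 0]

```text
t: 18.23
tcp_pos: [444.0, -191.7, 144.6]
orientation: [3.141, -0.0, 1.576]
force: [0.8, 1.2, -1.6]
opening: 24.8
grasp_force: 39.7
```

```bash
python3 go.py 446 317 70 90
```

```text
t 18.2333 tcp [ 444.  -191.7  144.6] rpy [180.   -0.   90.3] q7 0.61 op 24.8 F [ 0.8  1.2 -1.6] 39.73255779594183
shift now [50.87  0.45  7.46] turn 0.3 shift after turn [50.87  0.2   7.46]
```

>>> drive_tool:
  moves:
    - [[3.8, 0, 0], 0]
    - [[3.8, 0, 0], 0]
    - [[3.8, 0, 0], 0]
    - [[3.8, 0, 0], 0]
    - [[3.8, 0, 0], 0]
    - [[3.8, 0, 0], 0]
    - [[3.8, 0, 0], 0]
    - [[3.8, 0, 0], 0]

```text
t: 18.9
tcp_pos: [441.9, 113.2, 144.6]
orientation: [3.141, -0.001, 1.577]
force: [0.8, -0.4, -0.8]
opening: 25.0
grasp_force: 39.7
```

>>> drive_tool:
  moves:
    - [[3.8, 0, 0], 0]
    - [[3.8, 0, 0], 0]
    - [[3.8, 0, 0], 0]
    - [[3.8, 0, 0], 0]
    - [[3, 0, 1.5], 0]
    - [[1.6, 0, 2], 0]
    - [[0, 0, 2], 0]
    - [[0, 0, 0], 0]

```text
t: 19.57
tcp_pos: [438.8, 309.4, 86.2]
orientation: [-3.138, 0.003, 1.58]
force: [-1.2, -0.6, -1.2]
opening: 25.1
grasp_force: 39.7
```

```bash
python3 -c "
from h import *
cv2.imwrite('pics/w7.png',imaging.get_image('wrist'))
imaging.get_image('top')
for d in finder.mark_of('top','tray_small')[:2]: print('tray',d['confidence'],at('top',np.array(d['position'])*[640,400],0))
for d in finder.mark_of('top','sleeve_small')[:3]: print(d['confidence'],at('top',np.array(d['position'])*[640,400],55))"; python3 go.py 446 320 29 90
```

```text
tray 0.84 [446.65801083 313.76214871   0.        ]
0.58 [ 393.03285266 -356.66654325   55.        ]
0.55 [ 458.1141858  -380.28944927   55.        ]
0.48 [446.05253024 304.17468388  55.        ]
t 19.7667 tcp [442.  308.6  90.5] rpy [179.9  -0.   90.3] q7 -0.38 op 24.8 F [-0.2 -0.3 -1.1] 39.73189115524292
shift now [1.13 0.41 6.15] turn 0.3 shift after turn [1.14 0.4  6.15]
```

View pics/w7.png

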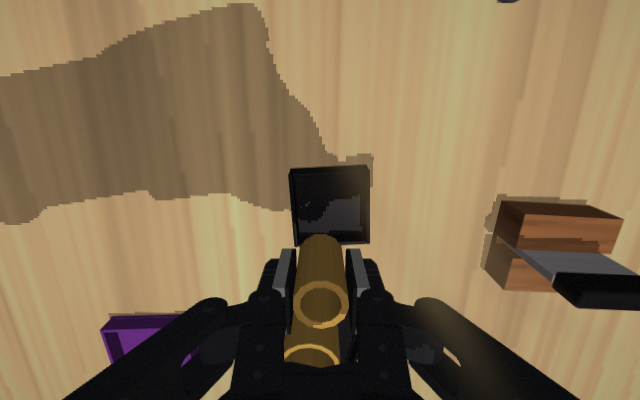

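The small tray is at (330,205), slightly ahead of the held sleeve, as computed (+1.1 cm, +0.4 cm).

>>> drive_tool:
  moves:
    - [[0.8, 0.3, 0], 0]
    - [[0.3, 0.1, 1.5], 0]
    - [[0, 0, 2], 0]
    - [[0, 0, 1.2], 0]
    - [[0, 0, 0.8], 0]
    - [[0, 0, 0.4], 0]
    - [[0, 0, 0.2], 0]
    - [[0, 0, 0], 0]

```text
t: 20.43
tcp_pos: [445.4, 320.4, 28.6]
orientation: [3.141, -0.0, 1.577]
force: [0.2, 0.8, -0.9]
opening: 24.8
grasp_force: 39.7
```

```bash
python3 go.py 446 320 28 90
```

```text
t 20.4333 tcp [445.4 320.4  28.6] rpy [180.   -0.   90.3] q7 -0.34 op 24.8 F [ 0.2  0.8 -0.9] 39.734240882098675
shift now [-0.04  0.06  0.06] turn 0.3 shift after turn [-0.04  0.06  0.06]
```

>>> drive_tool:
  moves:
    - [[0, 0, 0], 0]
    - [[0, 0, 0], 0]
    - [[0, 0, 0], 0]
    - [[0, 0, 0], 0]
    - [[0, 0, 0], 0]
    - [[0, 0, 0], 0]
    - [[0, 0, 0], 0]
    - [[0, 0, 0], 0]
  claw: 4.5

```text
t: 21.1
tcp_pos: [445.1, 320.4, 28.3]
orientation: [-3.142, -0.0, 1.577]
force: [0.7, 0.0, 0.1]
opening: 44.9
grasp_force: 0.0
```

>>> drive_tool:
  moves:
    - [[0, 0, -2], 0]
    - [[0, 0, -3.5], 0]
    - [[0, 0, -3.5], 0]
    - [[0, 0, -3.5], 0]
    - [[-1, 2, -3], 0]
    - [[-1.6, 3, -2], 0]
    - [[-1.6, 3.3, -1], 0]
    - [[-1.6, 3.3, -1], 0]

```text
t: 21.77
tcp_pos: [562.7, 263.0, 225.2]
orientation: [3.14, -0.002, 1.579]
force: [1.1, -0.0, -0.6]
opening: 44.8
grasp_force: 0.0
```

>>> drive_tool:
  moves:
    - [[-1.6, 3.3, 0], 0]
    - [[-1.6, 3.3, 0], 0]
    - [[-1.6, 3.3, 0], 0]
    - [[-1, 2.5, 0], 0]
    - [[0, 0, 0], -7]
    - [[0, 0, 0], -7]
    - [[0, 0, 0], -7]
    - [[0, 0, 0], -7]

```text
t: 22.43
tcp_pos: [685.8, 205.5, 222.8]
orientation: [-3.141, 0.0, 2.071]
force: [-0.7, -0.2, -0.6]
opening: 45.3
grasp_force: 0.0
```

>>> drive_tool:
  moves:
    - [[0, 0, 0], -7]
    - [[0, 0, 0], -7]
    - [[0, 0, 0], -7]
    - [[0, 0, 0], -7]
    - [[0, 0, 0], -7]
    - [[0, 0, 0], -7]
    - [[0, 0, 0], -7]
    - [[0, 0, 0], -7]

```text
t: 23.1
tcp_pos: [685.7, 205.7, 223.1]
orientation: [-3.141, -0.0, 3.049]
force: [0.1, -0.1, 0.6]
opening: 45.0
grasp_force: 0.0
```

```bash
python3 - <<'E'
from h import *
import pickle
imaging.get_image('wrist');P=imaging.camera_params('wrist');im=imaging.get_image('wrist');cv2.imwrite('pics/w8.png',im);pickle.dump(P,open('P8.pkl','wb'))
for n,z in(('plate',84),('clip',40)):
    for d in finder.silhouettes('wrist',n)[:2]:
        c,_=cv2.findContours(d['pixels'].astype(np.uint8),0,1); c=max(c,key=cv2.contourArea)
        print(n,d['confidence'],(np.array(d['position'])*[640,400]).round(),cv2.boundingRect(c))
    for d in finder.mark_of('wrist',n)[:2]: print(n,d['confidence'],at(P,np.array(d['position'])*[640,400],6 if n=='plate' else 0).round(1))
E
python3 go.py 607 272 100 180
```

```text
plate 0.94 [406.  95.] (390, 57, 27, 76)
plate 0.61 [611.  289.3   6. ]
clip 0.63 [606.5 100.2   0. ]
t 23.4 tcp [685.8 205.8 223.2] rpy [-180.    -0.   174.2] q7 1.19 op 45.1 F [-0.3  0.1 -0.2] 0.0
shift now [ 8.51  5.78 12.32] turn -5.8 shift after turn [ 7.88  6.62 12.32]
```

View pics/w8.png

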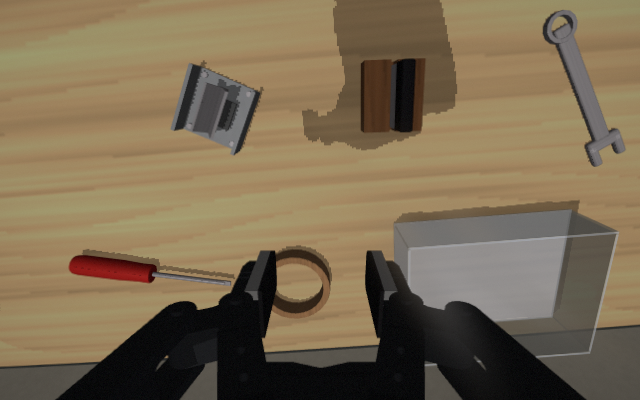

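View 8: plate rail is black at (405,95), running nearly vertically in the stand (392,95); clip at (218,108), its jaws tilted. One enlarged crop to read the corners.

```bash
python3 - <<'E'
from h import *
im=cv2.imread('pics/w8.png')
a=cv2.resize(im[50:165,165:275],None,fx=5,fy=5,interpolation=cv2.INTER_CUBIC);b=cv2.resize(im[50:165,380:430],None,fx=5,fy=5,interpolation=cv2.INTER_CUBIC)
o=np.hstack([a,b]);o=cv2.convertScaleAbs(o,alpha=1.5,beta=20);print(o.shape);cv2.imwrite('pics/z8.png',o)
E
```

```text
(575, 800, 3)
```

View pics/z8.png

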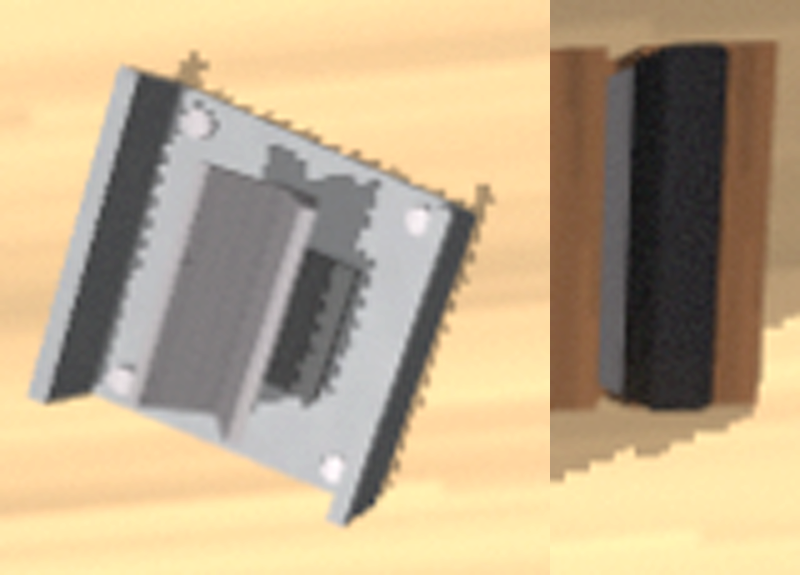

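The crop shows the clip's end walls (left strip (120,68)–(32,400), right strip (465,205)–(345,523)), jaw mouth between (175,283) and (272,320), and the rail's right edge from (725,48) to (715,408).

```bash
python3 - <<'E'
from h import *
import pickle
P=pickle.load(open('P8.pkl','rb'))
print('cam',ray(P,(320,200))[0].round())
A=lambda u,v,z:at(P,(165+u/5-.4,50+v/5-.4),z)
B=lambda u,v,z:at(P,(380+(u-550)/5-.4,50+v/5-.4),z)
ang=lambda d:np.degrees(np.arctan2(d[1],d[0])).round(1)
print('rail R edge',[B(u,v,84).round(1)[:2] for u,v in((725,48),(715,408))],ang(B(725,48,84)-B(715,408,84)),np.linalg.norm(B(725,48,84)-B(715,408,84)))
print('rail L-bottom edge z62',[B(u,v,62).round(1)[:2] for u,v in((630,60),(622,402))],ang(B(630,60,62)-B(622,402,62)))
for h in(15,20,25,30):
    c=[A(u,v,h)[:2] for u,v in((120,68),(32,400),(465,205),(345,523))]
    print(h,'ctr',np.mean(c,0).round(1),'len',np.linalg.norm(c[0]-c[1]).round(1),np.linalg.norm(c[2]-c[3]).round(1),'wid',np.linalg.norm(c[0]-c[2]).round(1),np.linalg.norm(c[1]-c[3]).round(1),ang(c[0]-c[1]),ang(c[2]-c[3]),ang(c[0]-c[2]),ang(c[1]-c[3]))
m=[A(u,v,40)[:2] for u,v in((205,165),(145,400),(315,205),(235,437))]
print('mouth',np.mean(m,0).round(1),'len',np.linalg.norm(m[0]-m[1]).round(1),np.linalg.norm(m[2]-m[3]).round(1),ang(m[0]-m[1]),ang(m[2]-m[3]))
print([x.round(1) for x in m])
print('width',np.linalg.norm((m[0]+m[1]-m[2]-m[3])/2))
# floor corners at z5 holes
hl=[A(u,v,5)[:2] for u,v in((200,123),(122,380),(417,220),(333,467))];print('holes',np.mean(hl,0).round(1),ang(hl[0]-hl[1]),ang(hl[2]-hl[3]),ang(hl[0]-hl[2]))
E
```

```text
cam [605. 212. 364.]
rail R edge [array([581.8, 291.3]), array([639.8, 289.8])] 178.5 57.974222997804056
rail L-bottom edge z62 [array([580.6, 280.8]), array([639.9, 278.5])] 177.8
15 ctr [608.2  96.3] len 72.2 73.6 wid 74.3 71.5 152.5 150.4 -116.1 -117.1
20 ctr [608.1  98. ] len 71.2 72.5 wid 73.2 70.4 152.5 150.4 -116.1 -117.1
25 ctr [608.1  99.6] len 70.1 71.5 wid 72.1 69.4 152.5 150.4 -116.1 -117.1
30 ctr [608.1 101.3] len 69.1 70.4 wid 71.1 68.4 152.5 150.4 -116.1 -117.1
mouth [607.7 101.4] len 47.7 49.0 154.1 150.6
[array([581.7, 102.7]), array([624.6,  81.8]), array([590.9, 122.6]), array([633.5,  98.6])]
width 20.47742118508786
holes [608.   99.1] 151.4 151.9 -118.7
```

Consistent with the stated sizes: clip (608,100.5), yaw ≈152°; plate (611,285), yaw ≈178°. Approaching the rail.

>>> drive_tool:
  moves:
    - [[0, 0, 0], -4]
    - [[2, 2, 1], 0]
    - [[2, 2, 2], 0]
    - [[2, 2, 2.5], 0]
    - [[1.7, 1.7, 2.5], 0]
    - [[0, 0, 2], 0]
    - [[0, 0, 0], 0]
    - [[0, 0, 0], 0]

```text
t: 24.07
tcp_pos: [610.8, 284.4, 122.8]
orientation: [-3.14, -0.001, 3.111]
force: [-0.1, 0.2, 0.3]
opening: 45.3
grasp_force: 0.0
```

```bash
python3 go.py 611 285 55 178.2; python3 - <<'E'
from h import *
P=imaging.camera_params('wrist');im=imaging.get_image('wrist')
for d in finder.silhouettes('wrist','plate')[:2]:
    m=d['pixels'];c,_=cv2.findContours(m.astype(np.uint8),0,1);c=max(c,key=cv2.contourArea)
    print(d['confidence'],cv2.boundingRect(c),cv2.minAreaRect(c))
    W=np.array([at(P,q,84)[:2] for q in c[:,0].astype(float)],np.float32);print(cv2.minAreaRect(W))
print(proj(P,[[611,285,84],[581,285.9,84],[641,284.1,84],telemetry.read_state()['tcp_pos']]).round())
E
```

```text
t 24.0667 tcp [610.8 284.4 122.8] rpy [-1.799e+02 -1.000e-01  1.783e+02] q7 1.11 op 45.3 F [-0.1  0.2  0.3] 0.0
shift now [-0.02  0.06  6.78] turn 0.1 shift after turn [-0.02  0.06  6.78]
0.92 (313, 161, 21, 112) ((323.0, 216.5), (111.0, 20.0), 90.0)
((601.26220703125, 285.9498596191406), (12.125808715820312, 72.72120666503906), 87.75215148925781)
0.65 (319, 0, 81, 21) ((359.0, 10.0), (20.0, 80.0), 90.0)
((488.6598815917969, 307.4034118652344), (40.183712005615234, 8.958674430847168), 88.30638122558594)
[[322. 234.]
 [322. 188.]
 [322. 277.]
 [320. 271.]]
```

The rail shows 12.1 mm wide at y 286 and angle 178°, as it must be. Descend and grip.

>>> drive_tool:
  moves:
    - [[0.1, 0.1, 1], 0]
    - [[0, 0, 2], 0]
    - [[0, 0, 2], 0]
    - [[0, 0, 1.2], 0]
    - [[0, 0, 0.6], 0]
    - [[0, 0, 0], 0]
    - [[0, 0, 0], 0]
    - [[0, 0, 0], 0]

```text
t: 24.83
tcp_pos: [611.0, 286.3, 56.5]
orientation: [3.141, 0.002, 3.113]
force: [0.2, 0.3, -0.3]
opening: 45.1
grasp_force: 0.0
```

>>> drive_tool:
  moves:
    - [[0, 0, 0], 0]
    - [[0, 0, 0], 0]
    - [[0, 0, 0], 0]
    - [[0, 0, 0], 0]
    - [[0, 0, 0], 0]
    - [[0, 0, 0], 0]
    - [[0, 0, 0], 0]
    - [[0, 0, 0], 0]
  claw: 0.5
  squeeze: 70

```text
t: 25.5
tcp_pos: [610.5, 286.4, 56.2]
orientation: [3.141, 0.001, 3.113]
force: [-1.5, -0.1, 6.3]
opening: 10.4
grasp_force: 68.6
```

```bash
python3 go.py 608 100.5 120 152
```

```text
t 25.5 tcp [610.5 286.4  56.2] rpy [1.800e+02 1.000e-01 1.784e+02] q7 1.12 op 10.4 F [-1.5 -0.1  6.3] 68.59824657440186
shift now [ -0.28 -18.59  -6.38] turn 26.4 shift after turn [ -8.5  -16.53  -6.38]
```

>>> drive_tool:
  moves:
    - [[0, 0, -1], 0]
    - [[0, 0, -2], 0]
    - [[0, 0, -2], 0]
    - [[0, 0, -1.5], 0]
    - [[0, 0, 0], 6.6]
    - [[0, 0, 0], 6.6]
    - [[0, 0, 0], 6.6]
    - [[0, 0, 0], 6.6]

```text
t: 26.17
tcp_pos: [610.0, 286.1, 121.0]
orientation: [3.141, -0.0, 2.646]
force: [-0.3, 0.3, -1.0]
opening: 10.6
grasp_force: 68.3
```

>>> drive_tool:
  moves:
    - [[-0.8, -1.5, 0], 0]
    - [[-1.5, -2.9, 0], 0]
    - [[-1.5, -2.9, 0], 0]
    - [[-1.5, -2.9, 0], 0]
    - [[-1.5, -2.9, 0], 0]
    - [[-1, -2, 0], 0]
    - [[-0.5, -1, 0], 0]
    - [[-0.2, -0.4, 0], 0]

```text
t: 26.83
tcp_pos: [607.5, 97.3, 120.8]
orientation: [-3.141, 0.001, 2.65]
force: [0.3, 0.0, -0.4]
opening: 11.4
grasp_force: 68.4
```

>>> drive_tool:
  moves:
    - [[0, 0, 0], 0]
    - [[0, 0, 0], 0]
    - [[0, 0, 0], 0]
    - [[0, 0, 0], 0]
    - [[0, 0, 0], 0]
    - [[0, 0, 0], 0]
    - [[0, 0, 0], 0]
    - [[0, 0, 0], 0]

```text
t: 27.5
tcp_pos: [607.5, 100.7, 120.3]
orientation: [-3.142, -0.0, 2.653]
force: [-1.3, -0.0, -0.2]
opening: 11.0
grasp_force: 68.4
```

```bash
python3 go.py 608 100.5 106 152; python3 - <<'E'
from h import *
s=telemetry.read_state();p=s['tcp_pos'];a=s['orientation'][2];zt=p[2]-50.2+78;u=np.array([np.cos(a),np.sin(a),0])
# held plate length centre: project ends of rail top, compare with silhouette in wrist and side
for c in('wrist','side','top'):
    im=imaging.get_image(c);P=imaging.camera_params(c)
    X=np.array([[p[0],p[1],zt]]+[np.array([p[0],p[1],zt])+k*30*u for k in(-1,1)]+[[608,100.5,40]])
    print(c,proj(P,X).round().tolist())
    for n in('plate','clip'):
      for d in finder.silhouettes(c,n)[:2]:
        q,_=cv2.findContours(d['pixels'].astype(np.uint8),0,1);q=max(q,key=cv2.contourArea);print('  ',n,round(d['confidence'],2),cv2.boundingRect(q))
    if c=='wrist':W=im
    if c=='side':S=im
cv2.imwrite('pics/f.png',np.vstack([W[100:400,160:480],cv2.resize(S[100:200,330:430],(320,300),interpolation=cv2.INTER_CUBIC)]).repeat(1,0))
E
```

```text
t 27.5 tcp [607.5 100.7 120.3] rpy [-180.   -0.  152.] q7 0.99 op 11.0 F [-1.3 -0.  -0.2] 68.36052060127258
shift now [-0.05  0.    1.43] turn -0.0 shift after turn [-0.05  0.    1.43]
wrist [[321.0, 299.0], [321.0, 355.0], [321.0, 233.0], [321.0, 212.0]]
   clip 0.64 (273, 157, 93, 91)
side [[366.0, 122.0], [377.0, 124.0], [356.0, 121.0], [365.0, 156.0]]
   plate 0.72 (354, 122, 22, 26)
   clip 0.74 (349, 154, 29, 22)
   clip 0.71 (296, 125, 9, 14)
top [[266.0, 123.0], [272.0, 112.0], [260.0, 134.0], [273.0, 133.0]]
   plate 0.51 (396, 126, 19, 19)
   clip 0.66 (256, 129, 36, 23)
```

View pics/f.png

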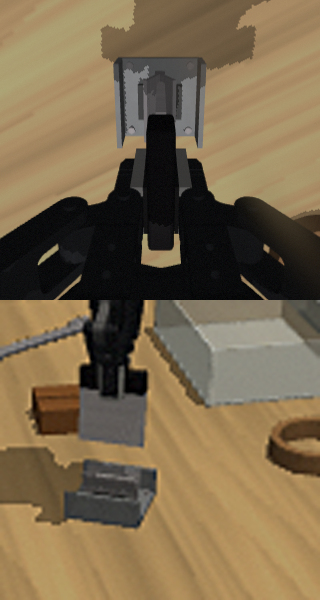

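The held plate lines up with the jaws laterally (both at column 321) and sits about 2 mm forward along the tool x; I correct that and descend.

>>> drive_tool:
  moves:
    - [[-0.2, 0, 0], 0]
    - [[0, 0, 1.2], 0]
    - [[0, 0, 1.5], 0]
    - [[0, 0, 1], 0]
    - [[0, 0, 0.5], 0]
    - [[0, 0, 0.2], 0]
    - [[0, 0, 0], 0]
    - [[0, 0, 0], 0]

```text
t: 28.62
tcp_pos: [609.6, 99.5, 76.5]
orientation: [3.141, 0.0, 2.652]
force: [0.1, -0.0, -0.8]
opening: 10.8
grasp_force: 68.4
```

>>> drive_tool:
  moves:
    - [[0, 0, 0.2], 0]
    - [[0, 0, 0.2], 0]
    - [[0, 0, 0.2], 0]
    - [[0, 0, 0.2], 0]
    - [[0, 0, 0.1], 0]
    - [[0, 0, 0], 0]
    - [[0, 0, 0], 0]
    - [[0, 0, 0], 0]

```text
t: 29.28
tcp_pos: [610.1, 99.5, 67.9]
orientation: [3.141, 0.001, 2.652]
force: [-0.3, -0.5, 4.5]
opening: 10.6
grasp_force: 69.4
```

>>> drive_tool:
  moves:
    - [[0, 0, 0.2], 0]
    - [[0, 0, 0.2], 0]
    - [[0, 0, 0.2], 0]
    - [[0, 0, 0.2], 0]
    - [[0, 0, 0.2], 0]
    - [[0, 0, 0.1], 0]
    - [[0, 0, 0], 0]
    - [[0, 0, 0], 0]

```text
t: 29.95
tcp_pos: [609.0, 99.5, 55.8]
orientation: [-3.141, -0.001, 2.652]
force: [1.3, -0.5, -2.4]
opening: 10.6
grasp_force: 68.3
```

>>> drive_tool:
  moves:
    - [[0, 0, 0.1], 0]
    - [[0, 0, 0.1], 0]
    - [[0, 0, 0.1], 0]
    - [[0, 0, 0], 0]
    - [[0, 0, 0], 0]
    - [[0, 0, 0], 0]
    - [[0, 0, 0], 0]
    - [[0, 0, 0], 0]

```text
t: 30.62
tcp_pos: [609.4, 99.8, 55.0]
orientation: [3.14, 0.0, 2.652]
force: [-5.5, -0.9, 19.7]
opening: 11.5
grasp_force: 71.7
```

>>> drive_tool:
  moves:
    - [[0, 0, 0.1], 0]
    - [[0, 0, 0], 0]
    - [[0, 0, 0], 0]
    - [[0, 0, 0], 0]
    - [[0, 0, -0.1], 0]
    - [[0, 0, -0.1], 0]
    - [[0, 0, -0.1], 0]
    - [[0, 0, 0], 0]

```text
t: 31.28
tcp_pos: [609.2, 99.6, 55.3]
orientation: [-3.142, -0.0, 2.652]
force: [-0.0, -0.0, 2.3]
opening: 10.8
grasp_force: 69.1
```

>>> drive_tool:
  moves:
    - [[0, 0, 0], 0]
    - [[0, 0, 0], 0]
    - [[0, 0, 0], 0]
    - [[0, 0, 0], 0]
    - [[0, 0, 0], 0]
    - [[0, 0, 0], 0]
    - [[0, 0, 0], 0]
    - [[0, 0, 0], 0]
  claw: 4.5

```text
t: 31.95
tcp_pos: [609.3, 99.6, 55.3]
orientation: [3.142, -0.0, 2.652]
force: [-0.2, 0.3, -0.8]
opening: 45.3
grasp_force: 0.0
```

>>> drive_tool:
  moves:
    - [[0, 0, -1], 0]
    - [[0, 0, -2], 0]
    - [[0, 0, -2.5], 0]
    - [[0, 0, -2.5], 0]
    - [[0, 0, -3], 0]
    - [[0, 0, -3], 0]
    - [[-1, 0, -1], 0]
    - [[0, 0, 0], 0]

```text
t: 32.62
tcp_pos: [621.0, 94.0, 209.8]
orientation: [3.137, 0.006, 2.651]
force: [1.3, -0.5, 0.1]
opening: 44.8
grasp_force: 0.0
```

>>> drive_tool:
  moves:
    - [[-3.5, 0, 0], 0]
    - [[-3.5, 0, 0], 0]
    - [[-3.5, 0, 0], 0]
    - [[-2, 0, 0], 0]
    - [[0, 0, 0], 0]
    - [[0, 0, 0], 0]
    - [[0, 0, 0], 0]
    - [[0, 0, 0], 0]

```text
t: 33.28
tcp_pos: [727.4, 37.4, 205.1]
orientation: [3.141, -0.001, 2.653]
force: [-0.3, -1.0, -0.0]
opening: 45.1
grasp_force: 0.0
```

```bash
python3 - <<'E'
from h import *
s=telemetry.read_state();print(s['t'],s['tcp_pos'],s['orientation'])
# expected px of plate top centre/ends when home (top z 83) vs networks; sleeves vs trays
u=np.array([np.cos(2.652),np.sin(2.652),0])
for c in('side','wrist','top'):
    imaging.get_image(c);P=imaging.camera_params(c)
    X=[np.array([608.5,100,z])+k*30*u for z in(83,5) for k in(-1,1)]
    print(c,'exp plate',proj(P,X).round().tolist())
    for n in('plate','clip'):
      for d in finder.silhouettes(c,n)[:1]:
        q,_=cv2.findContours(d['pixels'].astype(np.uint8),0,1);q=max(q,key=cv2.contourArea);print('  ',n,round(d['confidence'],2),cv2.boundingRect(q))
    if c!='wrist':
      for n in('sleeve_small','sleeve_medium','sleeve_large','hex_coupling','knob_part'):
        for d in finder.mark_of(c,n)[:3]: print('  ',n,round(d['confidence'],2),at(P,np.array(d['position'])*[640,400],3).round()[:2])
E
```

```text
33.2833 [727.44668203  37.36784461 205.10081467] [ 3.14135958e+00 -1.31255415e-03  2.65343331e+00]
side exp plate [[376.0, 145.0], [356.0, 142.0], [375.0, 168.0], [355.0, 165.0]]
   clip 0.81 (350, 156, 29, 19)
   sleeve_small 0.85 [ 459. -400.]
   sleeve_small 0.63 [ 385. -383.]
   sleeve_small 0.49 [450. 305.]
   sleeve_medium 0.73 [431.  82.]
   sleeve_large 0.8 [425. 210.]
   hex_coupling 0.91 [ 595. -249.]
   knob_part 0.53 [ 440. -219.]
wrist exp plate [[320.0, 63.0], [320.0, -27.0], [320.0, 71.0], [320.0, 4.0]]
   plate 0.92 (312, 0, 16, 72)
   clip 0.78 (279, 0, 82, 79)
top exp plate [[276.0, 118.0], [265.0, 139.0], [280.0, 126.0], [269.0, 145.0]]
   sleeve_small 0.68 [ 464. -391.]
   sleeve_small 0.47 [ 385. -378.]
   sleeve_medium 0.44 [448.  82.]
   sleeve_large 0.25 [ 437. -200.]
   hex_coupling 0.81 [ 609. -256.]
   knob_part 0.58 [ 441. -196.]
```

```bash
python3 - <<'E'
from fit import *
imaging.get_image('side');P=imaging.camera_params('side')
for n,(x,y) in dict(sleeve_small=(446,316),sleeve_medium=(441,86),sleeve_large=(430,209)).items():
    M[n]=(M[n][0]+[0,0,3],x,y)
    e=cv2.boundingRect(hull(P,n,[x,y,0])); m=mask('side',n,x,y)
    print(n,'exp',e,'got',None if m is None else cv2.boundingRect(m))
    for d in finder.silhouettes('side',n)[:4]: print('   ',round(d['confidence'],2),cv2.boundingRect(d['pixels'].astype(np.uint8)))
E
```

```text
sleeve_small exp (297, 124, 10, 18) got (297, 125, 8, 13)
    0.75 (345, 280, 14, 27)
    0.67 (297, 125, 8, 13)
    0.58 (307, 278, 13, 26)
sleeve_medium exp (302, 157, 14, 22) got (303, 158, 12, 19)
    0.69 (303, 158, 12, 19)
sleeve_large exp (292, 137, 17, 23) got (293, 139, 15, 19)
    0.63 (293, 139, 15, 19)
```

All three sleeves are upright where expected (the front tray wall hides their feet), and the plate is home in the clip.

```bash
python3 -c "
from rig import ticket; print(ticket.job_done())"
```

```text
the job is handed in; nothing more can be done
None
```

I handed the job in: each of the three brass sleeves stands upright in its matching tray, and the plate was then pressed home in the clip. I touched neither the hexagonal coupling nor the knob. My picture budget was used up by then, so I checked the final state from camera measurements and plate force and height, not by looking at a last picture.

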